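Hang the lipped sensor bin on the louvered panel

ROBOT

A 6-joint arm with a two-finger parallel gripper is mounted at the origin on the work surface. World frame = base frame: x ahead of the robot, y to its left, z up, the work surface at z = 0. Lengths are in m, angles in rad, forces in N, time in s.
With the tool pointing down it reaches from about 0.275 to 0.875 m from the base axis. Payload 12.5 kg.
Tool frame: the origin (TCP) lies at the very end of the fingers, on their centre line; the grasp point (between the pads) lies 19 mm behind it; z points along the fingers, y is the direction in which the jaws open and shut (so a half turn about z gives the same grasp; the last joint's range is limited). The gripper opens to 85 mm and grips with 20 to 120 N. Pads are 22 mm wide; open, the fingers measure 114 mm over their backs; the gripper's body (76 mm by 85 mm) begins 54 mm behind the grasp point. The pads swing forward as they close: fully open they stand 13 mm farther back than shut.
Start: joints at [1.102, 0.351, 1.652, -0, 1.139, -0.085], TCP at [0.206, 0.51, 0.231] pointing down, gripper open.
Joint ranges: [-2.75, 2.75], [-0.79, 2.1], [0.01, 2.65], [-1.57, 4.71], [0.07, 3.14], [-2.87, 2.87]. Speed limits (rad/s): [2.22, 2.22, 2.79, 3.14, 3.14, 3.14].

INTERFACE

Orientations are given as [roll, pitch, yaw] about the fixed x, y, z axes, in that order (R = Rz(yaw) Ry(pitch) Rx(roll)).
In Python, from cell import telemetry, optics, arm gives the robot as it stands.
- The arm moves only by the tool move_arm, never from a script. Its argument "commands" is one flat list of numbers, 7 for each row, row after row: the shift along the world's x, y, z in mm, then the turn, a rotation vector about the world's x, y, z in degrees, then the closure, from -1 (fully open) to 1 (shut). A call has exactly 10 rows; each row is the pose to reach, as a shift and turn from the pose measured when the call began; what a row does not reach only later rows make up. A row lasts 1/10 s, in which the tool goes at most 50 mm and 8.59 degrees, less where a joint would pass 70% of its speed; a pose out of reach is approached as far as the arm can. A call with a gripper value outside its range is refused whole. The fingers move at their own pace and stop on an object; "grip_force" is the grip in N (left out, the last holds). Time passes only in rows, so rows that repeat a pose let the fingers close, or fill a call up. It gives the time, the measured TCP pose, the force and the opening at its end, in the units of the state.
- telemetry.sense(): the state, without advancing time (a new reading comes with each control period).
- optics.grab_frame(name): name is "side" or "top"; returns the picture (400x640x3 uint8, red, green, blue); there is no depth.
- optics.camera_info(name): a dict with "vertical_fov" (degrees; the focal length in pixels is half the picture's height over the tangent of half this angle, whatever the lens; pixels are square), "cx", "cy" (the principal point, pixels), "origin" and "attitude" of the camera in the world. Camera axes: x right, y down, z forward; pixel columns grow to the right and rows downward; lengths in m; the calibration is good to about 2 mm. A picture is of the moment at which its call begins. camera_info takes no time and is no camera call.
- arm.finish_job(): hands the job in, once; it reports no verdict.
The state is a dict: "clock": time; "joint_pos": joint angles; "qd": joint speeds; "joint_torque": joint torques, N m; "eef_pos": TCP position; "tool_rot": TCP orientation; "force": force on the tool from outside, world axes, zero at the start; "wrist_torque": the same for the moment, N m; "gripper_width": finger opening in m.
Only numpy, scipy, OpenCV 4.12 (cv2) and the standard library are available. Lean on these libraries where they do the work, as an engineer would, in place of code of your own. Each camera call takes 0.05 s, during which the arm holds its last target. There are 200 camera calls.

TASK

Pick up the lipped bin of sensors by its upright handle, lift it over the top louver of the small bench panel and lower its lip into the channel behind that louver, then slide it gently along the louver until the notch in the lip drops over the locating clip and the bin hangs fully home. Press only lightly, never knock or force the bin against the panel; let go only when it hangs, do not let it fall, and leave the plain bin, the test board and the jar as they stand.

Things in the scene. Friction and masses are not known exactly. Their poses are not given: they have to be found in the camera images.
- lipped_bin: Grey open bin, 90 (x) by 120 (y) mm, rim 52 high, 0.28 to 0.46 kg, sensors in foam at the bottom; the only one with a lip and an upright handle. Origin: centre of its underside, z up. Lip on its +x side, which at first roughly faces away from the robot. Hung, its origin is 59 mm above the bench, yaw as the panel, leaning nose-down up to about 0.1 rad.
- bin_handle (a point): Where to grip the handle, an upright plate in the bin's middle, 44 mm along x, 12 thick in y, top 105 above the underside. This point is 88 above the bin's origin; the rim lies 36 below it. Fingers close along the bin's y, from above. Axes as the bin's.
- lip_notch (a point): Middle of the lip, in its notch, bin frame (49, 0, 56) mm, axes as the bin's. Back wall: outer face x = 45, top z = 60. From it a flange runs out to x = 57, underside z = 56, and a tongue 4 thick (x = 53 to 57) turns down from there to z = 38: an 8 mm slot between wall and tongue. Both run y = -60 to 60 but for an open notch 16 wide (y = -8 to 8).
- lip_left (a point): Point under the flange, in the middle of the slot, near the lip's +y end: bin frame (49, 55, 56) mm. Axes as the bin's.
- lip_right (a point): Point under the flange, in the middle of the slot, near the lip's -y end: bin frame (49, -55, 56) mm. Axes as the bin's.
- panel: Fixed low stand of grey sheet, 320 mm wide (y), 122 high, 3 thick. Origin on the bench below the sheet's front face (x = 0); -x, the louver side, roughly faces the robot. Two louvers: level strips 4 thick (x = -16 to -12), a channel 12 wide behind each, open upward. Top louver: top edge z = 115, channel floor 89. Lower one: top edge z = 70; the hung bin's back leans on it.
- louver_mid (a point): Middle of the top louver's top edge, panel frame (-14, 0, 115) mm; axes as the panel's (x away from the louver side, y along the louver, z up). The lip enters with the bin's back wall face at panel x = -20 to -16, that is bin origin at x = -63 give or take 2, and is fully home when the flange lies on this edge.
- channel_mid (a point): Middle of the top channel's floor, panel frame (-6, 0, 89) mm. A steel locating clip 12 wide is clamped in the channel anywhere from y = -26 to 26: not measured, to be seen (bright strap over the sheet's top edge) or felt. Its top is at z = 107: the tongue rides on it, flange 10 mm above the louver (bin origin 69 high), until the notch (2 play each side) is over it.
- plain_bin: Grey open bin without lip or handle, 90 by 120 by 52 mm, with sensors; leave alone. Origin at the centre of its underside. It and the lipped bin may stand on either side.
- test_board: Green circuit board 100 (x) by 160 (y) by 8 mm with rows of round sensors to 21 mm height, flat on the bench; leave alone. Origin at the centre of its underside.
- jar: Small clear jar with a white cap, radius 26, 75 mm high; leave alone. Origin at the centre of its underside.

How it is judged:
By the outcome, as a careful person would: the job done as asked, in the order asked, and still so for the second after the job is handed in, with the robot touching nothing.
It also fails if it takes over 72 s, if anything falls off the work surface, if the arm or the gripper's body presses on something with over 40 N, if the wrist force passes 120 N, or if a joint passes its speed limit or range.

## Working session

There is one attempt and no reset: what is moved stays moved. The work goes in short steps, Python scripts to look and compute and a tool call to move; the robot and the scene stay as the last step left them, time stands still between calls to the robot, and variables do not carry over. Pictures are saved under pics/ and viewed, about 8 in all and at most 12, crops included, and the job is handed in when it is done.

Besides the shell and the picture viewer there is one more tool, called after ">>>" by a JSON object that holds its "name" and its "arguments", one argument or row to a line. move_arm: Moves the arm, as the interface text tells. Its arguments: {"type":"object","properties":{"commands":{"type":"array","items":{"type":"number"}},"grip_force":{"type":"number"}},"required":["commands"]}

```bash
mkdir -p pics; cat > h.py <<'E'
import numpy as np, cv2
from scipy.spatial.transform import Rotation as R
from cell import telemetry, optics, arm
def cam(n):
    c=optics.camera_info(n); f=200/np.tan(np.radians(c['vertical_fov'])/2)
    a=np.array(c['attitude'],float)
    Rm=a if a.shape==(3,3) else R.from_euler('xyz',a).as_matrix()
    return f,c['cx'],c['cy'],np.array(c['origin']),Rm
def ray(n,u,v):
    f,cx,cy,o,Rm=cam(n); return o,Rm@np.array([(u-cx)/f,(v-cy)/f,1])
def onz(n,u,v,z):
    o,d=ray(n,u,v); return o+d*(z-o[2])/d[2]
def proj(n,p):
    f,cx,cy,o,Rm=cam(n); q=Rm.T@(np.array(p)-o); return f*q[0]/q[2]+cx,f*q[1]/q[2]+cy
def save(n,name):
    im=optics.grab_frame(n); cv2.imwrite(f'pics/{name}.png',im[:,:,::-1]); return im
E
python3 - <<'E'
from h import *
for n in('side','top'):
    save(n,n+'0'); print(n,optics.camera_info(n))
print(telemetry.sense())
E
```

```text
side {'vertical_fov': 49.353776890514766, 'cx': 323.28862936031203, 'cy': 213.89824505973283, 'origin': array([0.43126767, 0.83739266, 0.66759161]), 'attitude': array([-2.20087595, -0.01247315, -2.99173425])}
top {'vertical_fov': 53.98106852922093, 'cx': 321.7294835502797, 'cy': 195.47696009695002, 'origin': array([0.46438547, 0.05747125, 1.19219571]), 'attitude': array([-3.04720386, -0.0160788 , -1.57009939])}
{'clock': 0.1, 'joint_pos': array([ 1.10243347e+00,  3.51198698e-01,  1.65236593e+00, -3.38187911e-05,
        1.13911183e+00, -8.46299869e-02]), 'qd': array([ 0.00099946, -0.00123227, -0.00220816,  0.00017842, -0.00354961,
       -0.00151993]), 'joint_torque': array([ 1.53444336e-03, -5.06838155e+01, -2.91873229e+01, -3.40463998e-05,
        2.68919612e-03, -2.22467702e-05]), 'eef_pos': array([0.20577227, 0.50972738, 0.23080109]), 'tool_rot': array([-3.14051013e+00, -6.10217019e-05,  2.75787392e+00]), 'force': array([-0.67674607,  0.11251371, -0.31303103]), 'wrist_torque': array([-0.02819258,  0.02003374,  0.02386415]), 'gripper_width': 0.08559979772272437}
```

View pics/top0.png

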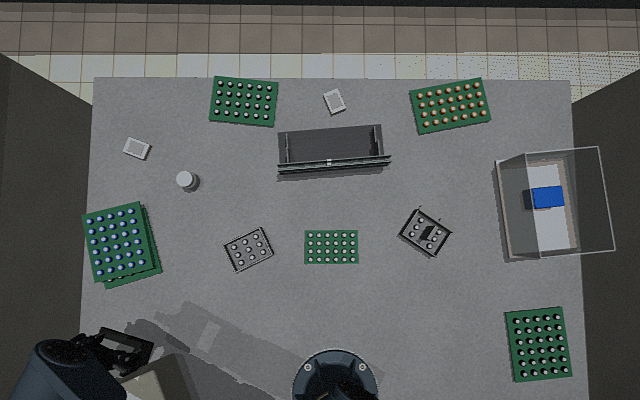

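View pics/side0.png

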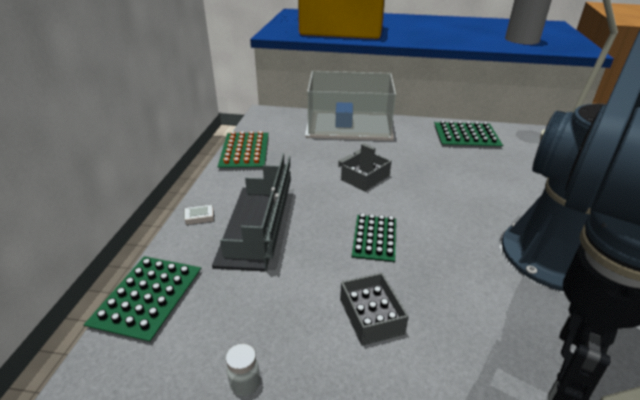

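The top view shows the lipped bin at about (425,232) with its handle, the panel at about (333,160), the plain bin at (248,249), the test board at (331,247) and the jar at (187,181). Next I'll enlarge the bin and the panel.

```bash
python3 - <<'E'
from h import *
im=cv2.imread('pics/top0.png')
a=cv2.resize(im[195:265,385:465],None,fx=5,fy=5,interpolation=cv2.INTER_CUBIC)   # 400x350
s=cv2.imread('pics/side0.png')
c=cv2.resize(s[140:200,330:410],None,fx=5,fy=5,interpolation=cv2.INTER_CUBIC)  #400x300
b=cv2.resize(im[140:180,270:400],(780,240),interpolation=cv2.INTER_CUBIC) # 6x
out=np.zeros((600,800,3),np.uint8); out[:350,:400]=a; out[:300,400:]=c; out[355:595,:780]=b
out=cv2.convertScaleAbs(out,alpha=1.7); cv2.imwrite('pics/z0.png',out)
E
```

```text
(no output)
```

View pics/z0.png

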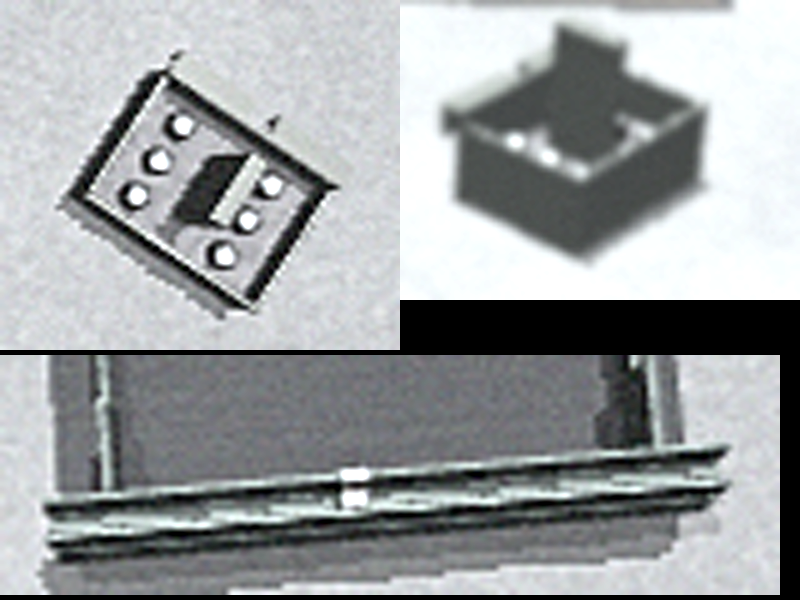

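The enlargement shows the handle's top strip from about (436,226) to (428.6,239.4). The rim corners are near (417,210), (398,234), (435,256) and (451,232), with the lip on the upper-right side. The clip is a white strap at about (329,160). Next I'll fit the panel lines and compute positions.

```bash
python3 - <<'E'
from h import *
g=cv2.imread('pics/top0.png').astype(int)
for u in (290,300,310,320,329,340,350,360,370,380):
    print(u,[int(x) for x in g[150:180,u-1:u+2].sum(2).mean(1)/3])
for p in [(436,226),(428.6,239.4),(432.8,232.8)]: print('handle',onz('top',*p,.105).round(4))
for p in [(417.4,210),(398,234.4),(435,256),(451,232)]: print('rim',onz('top',*p,.054).round(4))
print('clip',onz('top',329.2,160,.123).round(4))
print('ends',onz('top',278,165.8,.122).round(4),onz('top',391.3,155.8,.122).round(4))
# side view handle top corners
for uv in [(361,145),(375.5,148.5)]: print('side handle',onz('side',*uv,.105).round(4))
E
```

```text
290 [50, 49, 51, 50, 54, 49, 50, 47, 46, 53, 48, 42, 65, 120, 13, 29, 77, 127, 90, 138, 8, 33, 44, 26, 65, 70, 66, 68, 86, 84]
300 [74, 66, 71, 69, 70, 72, 69, 70, 70, 70, 67, 73, 133, 15, 17, 55, 74, 102, 145, 7, 22, 59, 21, 53, 70, 70, 65, 80, 76, 76]
310 [69, 73, 68, 71, 68, 71, 70, 66, 69, 69, 68, 129, 34, 20, 51, 73, 117, 132, 16, 25, 68, 16, 48, 69, 66, 62, 82, 79, 75, 133]
320 [70, 73, 65, 71, 71, 70, 67, 69, 68, 63, 119, 55, 12, 77, 69, 127, 126, 40, 26, 58, 19, 35, 68, 68, 63, 65, 77, 76, 127, 121]
329 [69, 66, 70, 70, 71, 66, 63, 65, 69, 188, 190, 19, 92, 188, 184, 97, 109, 12, 47, 23, 27, 71, 63, 63, 71, 85, 78, 74, 133, 128]
340 [65, 65, 71, 70, 66, 66, 69, 65, 92, 99, 17, 43, 54, 123, 101, 132, 7, 41, 29, 26, 69, 72, 69, 67, 86, 81, 78, 130, 122, 124]
350 [68, 69, 70, 66, 69, 68, 68, 78, 118, 13, 22, 73, 67, 93, 141, 9, 31, 48, 22, 60, 67, 67, 65, 86, 79, 74, 133, 128, 129, 122]
360 [69, 71, 67, 69, 72, 68, 70, 132, 16, 22, 50, 65, 100, 136, 4, 29, 64, 21, 55, 70, 66, 63, 84, 80, 74, 133, 123, 124, 127, 128]
370 [43, 40, 40, 40, 40, 50, 125, 35, 18, 55, 63, 120, 126, 19, 23, 69, 23, 46, 70, 63, 62, 68, 85, 82, 91, 133, 125, 125, 125, 125]
380 [83, 90, 90, 94, 88, 114, 64, 16, 47, 64, 120, 117, 49, 14, 58, 14, 41, 73, 65, 62, 82, 81, 76, 109, 127, 126, 123, 123, 124, 126]
handle [ 0.483 -0.277  0.105]
handle [ 0.446  -0.2555  0.105 ]
handle [ 0.4642 -0.2676  0.105 ]
rim [ 0.5303 -0.2395  0.054 ]
rim [ 0.4595 -0.1816  0.054 ]
rim [ 0.3976 -0.2875  0.054 ]
rim [ 0.4665 -0.336   0.054 ]
clip [0.664  0.0198 0.123 ]
ends [0.6475 0.1608 0.122 ] [ 0.6766 -0.1525  0.122 ]
side handle [ 0.4841 -0.2689  0.105 ]
side handle [ 0.4427 -0.2548  0.105 ]
```

>>> {"name": "move_arm", "arguments": {
  "commands": [8,-24,-1,0,0,0,-1,22,-65,-3,0,0,-1,-1,36,-108,-5,0,0,-2,-1,50,-150,-7,0,0,-3,-1,64,-193,-9,0,0,-4,-1,78,-236,-11,0,0,-5,-1,92,-279,-12,0,0,-6,-1,106,-322,-13,0,0,-7,-1,120,-365,-14,0,0,-8,-1,134,-408,-15,0,0,-9,-1]
}}

```text
clock: 1.1
eef_pos: [0.3398, 0.1, 0.2158]
tool_rot: [-3.141, 0.0, 2.6]
force: [0.7, 0.6, -0.1]
gripper_width: 0.0855
```

```bash
python3 - <<'E'
from h import *
s=telemetry.sense();print(s['clock'],s['eef_pos'],s['tool_rot'])
T=np.array([.464,-.267,.20]);print((T-s['eef_pos'])*1e3, 147.5-np.degrees(s['tool_rot'][2]))
P=[(290,168.4),(300,167.5),(310,166.5),(320,165.5),(340,164),(350,163.3),(360,162.4),(370,161.5),(380,160.5)]
S=[(290,163),(300,162),(310,161.1),(320,160.2),(340,158.5),(350,157.7),(360,157),(370,156),(380,155.2)]
for L,z in((P,.115),(S,.122)):
    w=np.array([onz('top',u,v,z)[:2] for u,v in L]); k=np.polyfit(w[:,1],w[:,0],1)
    print('line x=',k,'yaw',np.degrees(np.arctan(-k[0])),np.abs(np.polyval(k,w[:,1])-w[:,0]).max())
g=cv2.imread('pics/top0.png').astype(int).sum(2)/3
print(g[159:165,322:337].astype(int))
print(g[155:170,274:284].astype(int)); print(g[150:164,384:396].astype(int))
E
```

```text
1.1 [0.33983092 0.09997408 0.21584043] [-3.14076543e+00  1.72981606e-04  2.60023733e+00]
[ 124.16908326 -366.97407785  -15.84043145] -1.4826245360533221
line x= [-0.08996137  0.65336564] yaw 5.140568802558966 0.0006458636541871732
line x= [-0.09034155  0.66736616] yaw 5.162175911336573 0.00038172496751842644
[[ 68  64  63  77 108 180 186 185 193 140 113 109 133 133 139]
 [134 135 140 136  97 175 190 189 193 113  50  42  39  20  14]
 [ 42  19  17   6  10  50  27  12  18  13  13  14  23  15  20]
 [ 19  22  12  16   0  88  93  83 102  69  35  47  46  48  51]
 [ 58  47  62  52  59 173 187 185 193  86  63  70  69 118 130]
 [ 74  68 126  90  51 167 186 180 186 113 117 128 131 127 105]]
[[126 121 126 126 132  76  67  75  70  67]
 [131 123 125 129 136  85  69  69  72  69]
 [127 123 123 130 134  81  64  68  70  69]
 [127 132 127 127 136  85  63  69  73  70]
 [128 127 132 128 136  86  62  70  67  69]
 [128 127 128 128 132  90  68  73  71  75]
 [131 128 126 133 141  91  64  68  68  69]
 [126 119 125 127 136  93  63  64  65  62]
 [129 124 128 127 132 138 103  95 101 107]
 [125 134 132 101  91  9
[... 249 characters left out ...]
131 124 127 125 118 116 121 120 128]
 [115 127 118 127 131 128 128 129 124 130 123 124]
 [121 129 131 128 127 126 126 130 126 126 126 123]
 [123 126 119 121 135 121 129 124 126 125 123 123]
 [122 134 128 131 127 125 120 125 131 124 119 121]
 [124 123 125  99  92  72  60  83 125 119 121 127]
 [ 17  11  14   2  15   5  33 121 132 121 128 128]
 [ 17  17  14  16  32  57 126 130 132 126 130 129]
 [ 54  70  70  70  65 110 132 133 127 122 125 129]
 [ 61 112 125 124 121 115 121 126 119 124 122 122]
 [ 82  96  67  88 100  98 119 116 125 125 130 132]
 [129 132 137 140 140  99  80  80 115 119 123 127]
 [  8   1   7   0   8   0  28 113 121 127 127 128]
 [ 48  30  29  27  76  74 126 132 124 125 121 122]]
```

>>> {"name": "move_arm", "arguments": {
  "commands": [12,-37,-2,0,0,0,-1,25,-74,-3,0,0,0,-1,38,-111,-5,0,0,-1,-1,50,-148,-6,0,0,-1,-1,63,-185,-8,0,0,-1,-1,76,-223,-10,0,0,-1,-1,88,-261,-12,0,0,-1,-1,101,-299,-14,0,0,-1,-1,113,-335,-16,0,0,-1,-1,124,-367,-16,0,0,-1,-1]
}}

```text
clock: 2.1
eef_pos: [0.4639, -0.2688, 0.1992]
tool_rot: [-3.141, -0.001, 2.582]
force: [0.3, 1.2, 0.3]
gripper_width: 0.0856
```

```bash
python3 - <<'E'
from h import *
a=save('side','s1'); b=save('top','t1'); s=telemetry.sense(); print(s['eef_pos'],s['tool_rot'])
print(proj('side',s['eef_pos']),proj('top',s['eef_pos']))
o=np.zeros((500,800,3),np.uint8)
o[:,:400]=cv2.resize(a[90:215,310:410],None,fx=4,fy=4,interpolation=cv2.INTER_CUBIC)
o[:400,400:]=cv2.resize(b[190:290,380:480],None,fx=4,fy=4,interpolation=cv2.INTER_CUBIC)
cv2.imwrite('pics/z1.png',cv2.convertScaleAbs(o[:,:,::-1],alpha=1.7))
E
```

```text
[ 0.46439358 -0.27008118  0.1992867 ] [-3.14038780e+00  5.20878441e-04  2.58035013e+00]
(np.float64(370.61615126681426), np.float64(113.65270825201563)) (np.float64(444.8581305643192), np.float64(232.73965760901365))
```

View pics/z1.png

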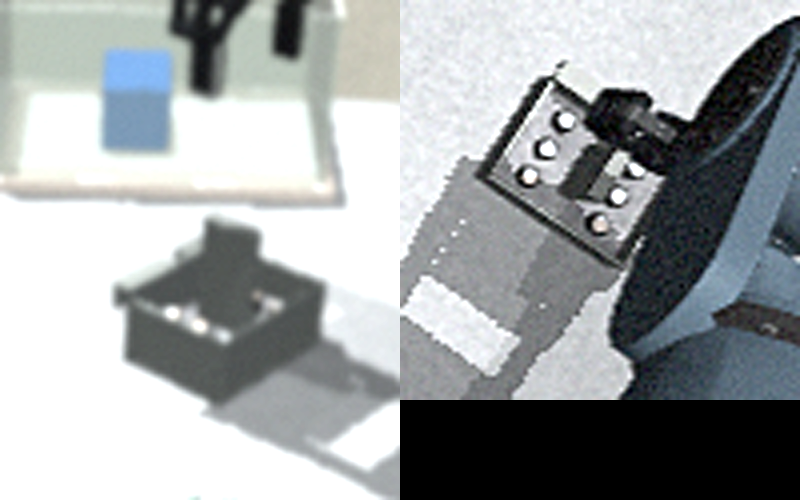

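The fingers straddle the handle: its top is at side pixel (368,146) and the finger midpoint is at (372,108), in line with the projected TCP. I'll go down.

>>> {"name": "move_arm", "arguments": {
  "commands": [0,1,-12,0,0,0,-1,0,2,-30,0,0,0,-1,0,2,-50,0,0,0,-1,0,2,-70,0,0,0,-1,0,2,-90,0,0,0,-1,0,2,-107,0,0,0,-1,0,2,-120,0,0,0,-1,0,2,-128,0,0,0,-1,0,2,-130,0,0,0,-1,0,2,-130,0,0,0,-1],
  "grip_force": 60
}}

```text
clock: 3.2
eef_pos: [0.4645, -0.268, 0.0694]
tool_rot: [-3.14, 0.001, 2.581]
force: [-0.4, -0.4, 1.1]
gripper_width: 0.0856
```

>>> {"name": "move_arm", "arguments": {
  "commands": [0,0,0,0,0,0,-0.4,0,0,0,0,0,0,0,0,0,0,0,0,0,0.3,0,0,0,0,0,0,0.5,0,0,0,0,0,0,0.7,0,0,0,0,0,0,1,0,0,0,0,0,0,1,0,0,0,0,0,0,1,0,0,0,0,0,0,1,0,0,0,0,0,0,1]
}}

```text
clock: 4.2
eef_pos: [0.4647, -0.2681, 0.0696]
tool_rot: [-3.14, 0.001, 2.581]
force: [-0.5, 0.5, 5.1]
gripper_width: 0.0115
```

>>> {"name": "move_arm", "arguments": {
  "commands": [0,0,3,0,0,0,1,0,0,10,0,0,0,1,0,0,25,0,0,0,1,0,0,45,0,0,0,1,0,0,65,0,0,0,1,0,0,87,0,0,0,1,0,0,110,0,0,0,1,0,0,130,0,0,0,1,0,0,145,0,0,0,1,0,0,150,0,0,0,1]
}}

```text
clock: 5.2
eef_pos: [0.4649, -0.2682, 0.2212]
tool_rot: [-3.14, 0.003, 2.581]
force: [0.9, 0.1, -5.0]
gripper_width: 0.0115
```

>>> {"name": "move_arm", "arguments": {
  "commands": [5,10,0,0,0,1,1,16,35,0,0,0,5,1,29,65,0,0,0,9,1,43,97,0,0,0,14,1,57,130,0,0,0,19,1,71,163,0,0,0,24,1,85,195,0,0,0,29,1,99,225,0,0,0,33,1,109,249,0,0,0,36,1,114,260,0,0,0,37,1]
}}

```text
clock: 6.2
eef_pos: [0.5789, -0.0055, 0.2199]
tool_rot: [-3.141, 0.001, -3.053]
force: [0.5, -0.8, -4.1]
gripper_width: 0.0113
```

```bash
python3 - <<'E'
from h import *
a=save('side','s2'); b=save('top','t2'); s=telemetry.sense(); print(s['clock'],s['eef_pos'],np.degrees(s['tool_rot']),s['force'],s['wrist_torque'],s['gripper_width'])
o=np.zeros((600,800,3),np.uint8)
o[:,:400]=cv2.resize(a[120:270,220:320],None,fx=4,fy=4,interpolation=cv2.INTER_CUBIC)
o[:,400:]=cv2.resize(b[120:240,290:370],None,fx=5,fy=5,interpolation=cv2.INTER_CUBIC)
cv2.imwrite('pics/z2.png',cv2.convertScaleAbs(o[:,:,::-1],alpha=1.7))
E
```

```text
6.3 [ 0.57877253 -0.0066664   0.22017811] [-1.79947440e+02  8.82893814e-02 -1.75022048e+02] [ 0.18581465 -0.02860775 -3.432233  ] [-0.03248837  0.0129436  -0.04038074] 0.011228179624908435
```

View pics/z2.png

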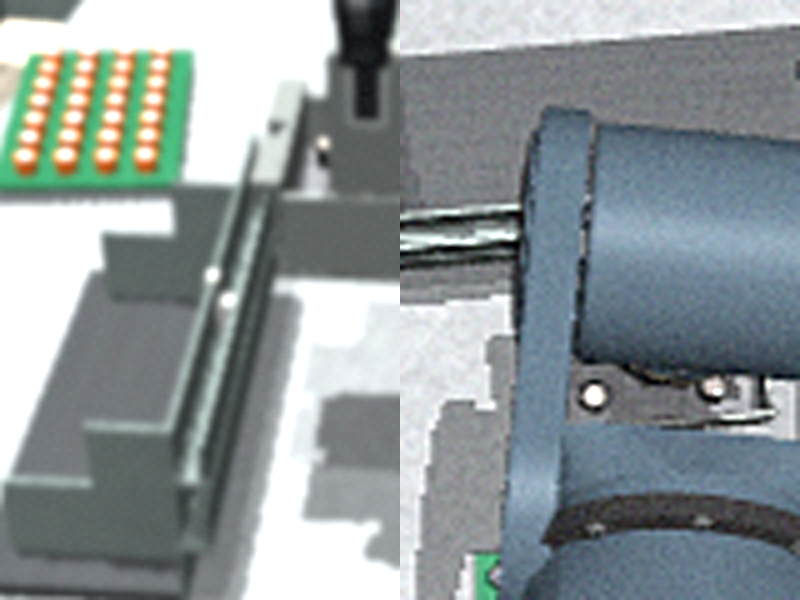

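The top view is blocked by the arm. The side view shows the flange from about (284,165) to (293,141), the notch at (289,152) and the clip at (273,189) and (277,195). I'll crop closer.

```bash
python3 - <<'E'
from h import *
a=cv2.imread('pics/s2.png')
o=np.zeros((600,800,3),np.uint8)
o[:500,:400]=cv2.resize(a[135:185,270:310],None,fx=10,fy=10,interpolation=cv2.INTER_CUBIC)
o[:,400:]=cv2.resize(a[160:235,250:300],None,fx=8,fy=8,interpolation=cv2.INTER_CUBIC)
cv2.imwrite('pics/z3.png',cv2.convertScaleAbs(o,alpha=1.7))
f,cx,cy,oo,Rm=cam('side')
s=telemetry.sense(); t=np.array(s['eef_pos']); yaw=s['tool_rot'][2]+np.pi
bo=t-[0,0,.069]; ex=np.array([np.cos(yaw),np.sin(yaw),0]); ey=np.array([-ex[1],ex[0],0])
print('nominal bin',bo,np.degrees(yaw))
for nm,p in dict(fl_near_out=(57,60,60),fl_near_in=(45,60,60),fl_far_out=(57,-60,60),notch_near=(57,8,60),notch_far=(57,-8,60)).items():
    P=bo+(ex*p[0]+ey*p[1])/1e3+[0,0,p[2]/1e3]; print(nm,np.round(proj('side',P),1))
O=np.array([.666,.007,0]);y=.09;ex=np.array([np.cos(y),np.sin(y),0]); ey=np.array([-ex[1],ex[0],0])
for nm,p in dict(sheet_near=(0,160,122),sheet_far=(0,-160,122),clip_sheet=(1.5,13,123),louv_near=(-16,160,115),louv_far=(-16,-160,115)).items():
    P=O+(ex*p[0]+ey*p[1])/1e3+[0,0,p[2]/1e3]; print(nm,np.round(proj('side',P),1))
E
```

```text
nominal bin [ 0.57877253 -0.0066664   0.15117811] 4.97795204047784
fl_near_out [282.3 164.6]
fl_near_in [288.  164.8]
fl_far_out [289.5 139. ]
notch_near [285.6 152.9]
notch_far [286.5 149.5]
sheet_near [261.9 228.3]
sheet_far [283.1 153.4]
clip_sheet [272.3 188.7]
louv_near [270.  231.4]
louv_far [289.3 156. ]
```

View pics/z3.png

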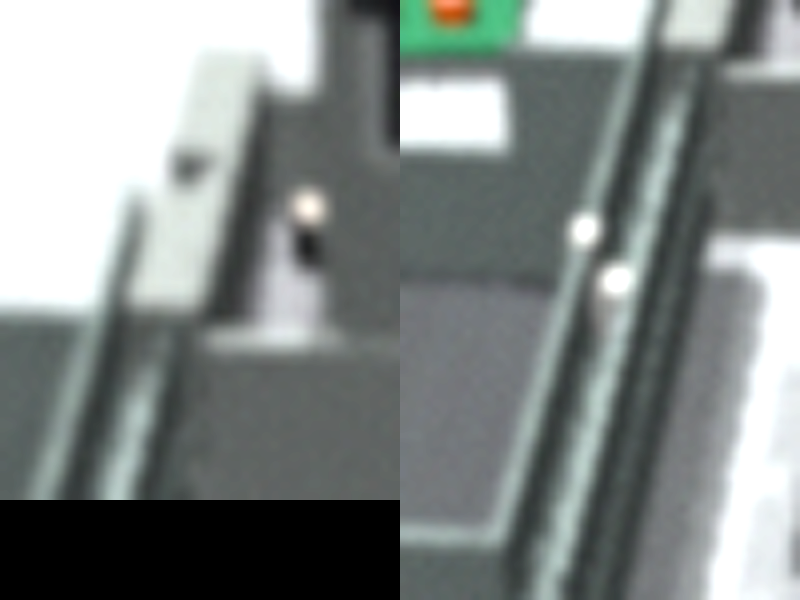

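The prediction and picture agree to about 0.5 px, so the grip pose and panel pose are good to about 1 mm. I'll move over the louver, then lower to just above it.

>>> {"name": "move_arm", "arguments": {
  "commands": [2,0,0,0,0,0,1,7,0,0,0,0,0,1,13,1,0,0,0,0,1,19,1,-4,0,0,0,1,23,1,-14,0,0,0,1,25,1,-27,0,0,0,1,25,1,-41,0,0,0,1,25,1,-54,0,0,0,1,25,1,-63,0,0,0,1,25,1,-66,0,0,0,1]
}}

```text
clock: 7.3
eef_pos: [0.6032, -0.0056, 0.1527]
tool_rot: [-3.141, -0.0, -3.055]
force: [-0.1, -0.2, -3.6]
gripper_width: 0.011
```

```bash
cat > st.py <<'E'
from h import *
O=np.array([.666,.007,0]);y=.09;EX=np.array([np.cos(y),np.sin(y),0]); EY=np.array([-EX[1],EX[0],0])
def st():
    s=telemetry.sense(); b=s['eef_pos']-[0,0,.069]-O
    print(round(s['clock'],1),'bin in panel mm',(np.array([b@EX,b@EY,b[2]])*1e3).round(1),'yaw',round(np.degrees(s['tool_rot'][2])+180-5.157,2),'F',s['force'].round(1),'M',s['wrist_torque'].round(2))
E
python3 - <<'E'
from st import *
st(); a=save('side','s3')
cv2.imwrite('pics/z4.png',cv2.convertScaleAbs(cv2.resize(a[140:240,245:325],None,fx=6,fy=6,interpolation=cv2.INTER_CUBIC)[:,:,::-1],alpha=1.8))
E
```

```text
7.3 bin in panel mm [-63.7  -6.9  83.7] yaw -0.18 F [-0.1 -0.2 -3.6] M [0.   0.05 0.01]
```

View pics/z4.png

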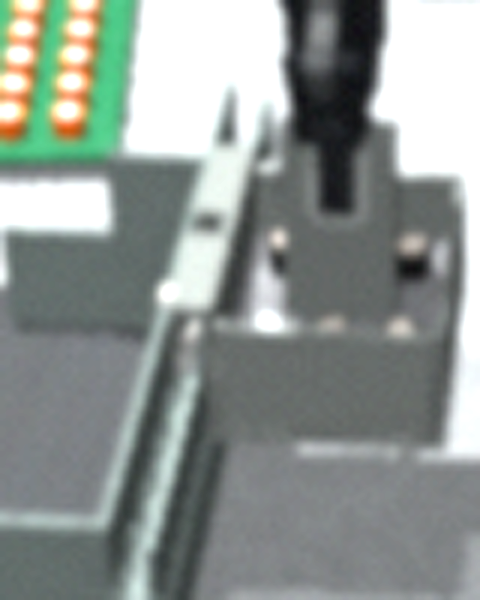

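```bash
python3 - <<'E'
from st import *
s=telemetry.sense(); b=s['eef_pos']-[0,0,.069]; yy=s['tool_rot'][2]+np.pi; ex=np.array([np.cos(yy),np.sin(yy),0]); ey=np.array([-ex[1],ex[0],0])
for p in [(57,60,60),(42,60,60),(57,-60,60),(57,0,60),(-45,60,52),(45,60,0)]:
    print(p,np.round(proj('side',b+(ex*p[0]+ey*p[1])/1e3+[0,0,p[2]/1e3]),1))
for p in [(1.5,13,123),(-6,13,107),(-14,13,115),(-14,53,115),(-14,160,115),(-16,160,89)]:
    print('panel',p,np.round(proj('side',O+(EX*p[0]+EY*p[1])/1e3+[0,0,p[2]/1e3]),1))
E
```

```text
(57, 60, 60) [272.6 190.6]
(42, 60, 60) [279.3 190.9]
(57, -60, 60) [280.3 163.6]
(57, 0, 60) [276.6 176.5]
(-45, 60, 52) [318.8 195.7]
(45, 60, 0) [279.3 213. ]
panel (1.5, 13, 123) [272.3 188.7]
panel (-6, 13, 107) [275.9 194.6]
panel (-14, 13, 115) [279.2 191.9]
panel (-14, 53, 115) [276.7 201.7]
panel (-14, 160, 115) [269.  231.4]
panel (-16, 160, 89) [270.7 241.2]
```

>>> {"name": "move_arm", "arguments": {
  "commands": [1,0,0,0,0,0.2,1,1.3,0,-1,0,0,0.2,1,1.3,0,-2,0,0,0.2,1,1.3,0,-3,0,0,0.2,1,1.3,0,-4,0,0,0.2,1,1.3,0,-5,0,0,0.2,1,1.3,0,-6,0,0,0.2,1,1.3,0,-7,0,0,0.2,1,1.3,0,-7.5,0,0,0.2,1,1.3,0,-7.5,0,0,0.2,1]
}}

```text
clock: 8.35
eef_pos: [0.6046, -0.0056, 0.1454]
tool_rot: [-3.141, -0.0, -3.051]
force: [-0.1, 0.5, -2.8]
gripper_width: 0.011
```

```bash
python3 -c "
from st import *
st()"
```

```text
8.3 bin in panel mm [-62.3  -7.   76.4] yaw 0.02 F [-0.1  0.5 -2.8] M [-0.04 -0.03 -0.04]
```

>>> {"name": "move_arm", "arguments": {
  "commands": [0,0,-0.5,0,0,0,1,0,0,-1,0,0,0,1,0,0,-1.5,0,0,0,1,0,0,-2,0,0,0,1,0,0,-2.5,0,0,0,1,0,0,-3,0,0,0,1,0,0,-3.5,0,0,0,1,0,0,-4,0,0,0,1,0,0,-4,0,0,0,1,0,0,-4,0,0,0,1]
}}

```text
clock: 9.35
eef_pos: [0.6046, -0.0056, 0.1414]
tool_rot: [-3.141, -0.0, -3.051]
force: [0.1, -0.3, -4.2]
gripper_width: 0.0111
```

```bash
python3 -c "
from st import *
st()"
```

```text
9.3 bin in panel mm [-62.3  -7.1  72.4] yaw 0.02 F [ 0.1 -0.3 -4.2] M [-0.01  0.03  0.01]
```

>>> {"name": "move_arm", "arguments": {
  "commands": [0,0,-0.4,0,0,0,1,0,0,-0.8,0,0,0,1,0,0,-1.2,0,0,0,1,0,0,-1.6,0,0,0,1,0,0,-2,0,0,0,1,0,0,-2.3,0,0,0,1,0,0,-2.6,0,0,0,1,0,0,-2.8,0,0,0,1,0,0,-2.8,0,0,0,1,0,0,-2.8,0,0,0,1]
}}

```text
clock: 10.35
eef_pos: [0.6046, -0.0056, 0.1387]
tool_rot: [-3.141, -0.0, -3.051]
force: [-0.1, 0.3, -2.0]
gripper_width: 0.0113
```

```bash
python3 -c "
from st import *
st()"
```

```text
10.3 bin in panel mm [-62.3  -7.   69.7] yaw 0.02 F [-0.1  0.3 -2. ] M [-0.01  0.04  0.02]
```

>>> {"name": "move_arm", "arguments": {
  "commands": [0,0,-0.2,0,0,0,1,0,0,-0.4,0,0,0,1,0,0,-0.5,0,0,0,1,0,0,-0.6,0,0,0,1,0,0,-0.7,0,0,0,1,0,0,-0.7,0,0,0,1,0,0,-0.7,0,0,0,1,0,0,-0.7,0,0,0,1,0,0,-0.7,0,0,0,1,0,0,-0.7,0,0,0,1]
}}

```text
clock: 11.35
eef_pos: [0.6047, -0.0057, 0.1384]
tool_rot: [-3.141, 0.0, -3.051]
force: [-4.4, -1.2, 4.8]
gripper_width: 0.0111
```

```bash
python3 -c "
from st import *
st()"
```

```text
11.3 bin in panel mm [-62.2  -7.1  69.4] yaw 0.02 F [-4.4 -1.2  4.8] M [0.   0.48 0.04]
```

Contact with the clip is felt at the expected height, 69 mm. I'll slide along the louver toward the clip (+y).

>>> {"name": "move_arm", "arguments": {
  "commands": [-0.1,1,0,0,0,0,1,-0.2,2.5,0,0,0,0,1,-0.4,4.2,0,0,0,0,1,-0.5,6,0,0,0,0,1,-0.7,7.8,0,0,0,0,1,-0.9,9.5,0,0,0,0,1,-1,11,0,0,0,0,1,-1.1,12.5,0,0,0,0,1,-1.2,13.5,0,0,0,0,1,-1.3,14,0,0,0,0,1]
}}

```text
clock: 12.35
eef_pos: [0.6035, 0.0082, 0.1384]
tool_rot: [-3.14, 0.001, -3.051]
force: [-1.4, -4.7, 2.1]
gripper_width: 0.0114
```

```bash
python3 -c "
from st import *
st()"
```

```text
12.3 bin in panel mm [-62.1   6.8  69.4] yaw 0.02 F [-1.4 -4.7  2.1] M [-0.68  0.02 -0.09]
```

>>> {"name": "move_arm", "arguments": {
  "commands": [0,0.4,-0.1,0,0,0,1,-0.1,0.9,-0.1,0,0,0,1,-0.1,1.4,-0.1,0,0,0,1,-0.2,1.9,-0.1,0,0,0,1,-0.2,2.4,-0.1,0,0,0,1,-0.3,2.9,-0.2,0,0,0,1,-0.3,3.4,-0.2,0,0,0,1,-0.4,3.9,-0.2,0,0,0,1,-0.4,4.4,-0.2,0,0,0,1,-0.4,4.4,-0.2,0,0,0,1]
}}

```text
clock: 13.35
eef_pos: [0.6028, 0.0131, 0.1377]
tool_rot: [-3.141, -0.0, -3.051]
force: [0.3, -1.1, -3.2]
gripper_width: 0.0111
```

```bash
python3 -c "
from st import *
st()"
```

```text
13.3 bin in panel mm [-62.4  11.7  68.7] yaw 0.03 F [ 0.3 -1.1 -3.2] M [ 0.01  0.05 -0.03]
```

The force fell back to just the weight, so the notch is over the clip edge. I'll go 1 mm farther and lower gently.

>>> {"name": "move_arm", "arguments": {
  "commands": [0,0.4,0,0,0,0,1,0,0.8,0,0,0,0,1,0,1,-0.2,0,0,0,1,0,1,-0.5,0,0,0,1,0,1,-0.8,0,0,0,1,0,1,-1,0,0,0,1,0,1,-1.2,0,0,0,1,0,1,-1.4,0,0,0,1,0,1,-1.5,0,0,0,1,0,1,-1.5,0,0,0,1]
}}

```text
clock: 14.35
eef_pos: [0.6028, 0.014, 0.1362]
tool_rot: [-3.141, -0.0, -3.051]
force: [-0.2, -0.1, -4.2]
gripper_width: 0.0111
```

```bash
python3 -c "
from st import *
st()"
```

```text
14.3 bin in panel mm [-62.3  12.7  67.2] yaw 0.03 F [-0.2 -0.1 -4.2] M [-0.01  0.01 -0.02]
```

>>> {"name": "move_arm", "arguments": {
  "commands": [0,0,-0.5,0,0,0,1,0,0,-1.1,0,0,0,1,0,0,-1.7,0,0,0,1,0,0,-2.3,0,0,0,1,0,0,-2.9,0,0,0,1,0,0,-3.4,0,0,0,1,0,0,-3.8,0,0,0,1,0,0,-4,0,0,0,1,0,0,-4,0,0,0,1,0,0,-4,0,0,0,1]
}}

```text
clock: 15.35
eef_pos: [0.6028, 0.014, 0.1322]
tool_rot: [-3.141, -0.0, -3.051]
force: [0.4, 0.5, -3.4]
gripper_width: 0.0116
```

```bash
python3 -c "
from st import *
st()"
```

```text
15.3 bin in panel mm [-62.3  12.7  63.2] yaw 0.03 F [ 0.4  0.5 -3.4] M [-0.05 -0.01  0.03]
```

>>> {"name": "move_arm", "arguments": {
  "commands": [0,0,-0.4,0,0,0,1,0,0,-0.8,0,0,0,1,0,0,-1.2,0,0,0,1,0,0,-1.6,0,0,0,1,0,0,-2,0,0,0,1,0,0,-2.4,0,0,0,1,0,0,-2.8,0,0,0,1,0,0,-3.2,0,0,0,1,0,0,-3.4,0,0,0,1,0,0,-3.4,0,0,0,1]
}}

```text
clock: 16.35
eef_pos: [0.6028, 0.014, 0.1288]
tool_rot: [-3.141, -0.0, -3.051]
force: [-0.1, -1.0, -3.5]
gripper_width: 0.0113
```

```bash
python3 -c "
from st import *
st()"
```

```text
16.4 bin in panel mm [-62.3  12.7  59.8] yaw 0.03 F [-0.1 -1.  -3.5] M [-0.01 -0.05  0.03]
```

>>> {"name": "move_arm", "arguments": {
  "commands": [0,0,-0.2,0,0,0,1,0,0,-0.3,0,0,0,1,0,0,-0.4,0,0,0,1,0,0,-0.5,0,0,0,1,0,0,-0.6,0,0,0,1,0,0,-0.7,0,0,0,1,0,0,-0.7,0,0,0,1,0,0,-0.7,0,0,0,1,0,0,-0.7,0,0,0,1,0,0,-0.7,0,0,0,1]
}}

```text
clock: 17.35
eef_pos: [0.6029, 0.014, 0.1285]
tool_rot: [-3.141, 0.0, -3.051]
force: [-4.6, -0.7, 5.1]
gripper_width: 0.0117
```

```bash
python3 -c "
from st import *
st()"
```

```text
17.4 bin in panel mm [-62.2  12.7  59.5] yaw 0.03 F [-4.6 -0.7  5.1] M [ 0.01  0.38 -0.05]
```

Contact comes exactly 10 mm below the clip height, so the flange sits on the louver. The bin should hang slightly nose-down, so I'll tilt it gently about the lip rather than let it drop.

>>> {"name": "move_arm", "arguments": {
  "commands": [0,0,-0.2,0,-0.2,0,1,-0.1,0,-0.4,0,-0.5,0,1,-0.2,0,-0.7,0.1,-0.8,0,1,-0.3,0,-0.9,0.1,-1.1,0,1,-0.3,0,-1.2,0.1,-1.4,0,1,-0.4,0,-1.5,0.2,-1.7,0,1,-0.4,0,-1.7,0.2,-2,0,1,-0.4,0,-1.7,0.2,-2,0,1,-0.4,0,-1.7,0.2,-2,0,1,-0.4,0,-1.7,0.2,-2,0,1]
}}

```text
clock: 18.35
eef_pos: [0.6014, 0.0139, 0.1273]
tool_rot: [-3.141, 0.033, -3.051]
force: [-10.1, -1.0, 11.9]
gripper_width: 0.0113
```

```bash
python3 -c "
from st import *
st(); print(telemetry.sense()['tool_rot'])"
```

```text
18.4 bin in panel mm [-63.7  12.7  58.3] yaw 0.04 F [-10.1  -1.   11.9] M [-0.18  1.93 -0.04]
[-3.14130509  0.03289905 -3.05096343]
```

Contact with the lower louver is already felt at about 1.9°, so I'll back off a touch to unload it before releasing.

>>> {"name": "move_arm", "arguments": {
  "commands": [-0.1,0,0,0,0.1,0,1,-0.2,0,0.1,0,0.2,0,1,-0.3,0,0.1,0,0.3,0,1,-0.3,0,0.1,0,0.4,0,1,-0.3,0,0.1,0,0.4,0,1,-0.3,0,0.1,0,0.4,0,1,-0.3,0,0.1,0,0.4,0,1,-0.3,0,0.1,0,0.4,0,1,-0.3,0,0.1,0,0.4,0,1,-0.3,0,0.1,0,0.4,0,1]
}}

```text
clock: 19.35
eef_pos: [0.6012, 0.0139, 0.1274]
tool_rot: [3.141, 0.026, -3.051]
force: [-0.4, -0.6, -0.3]
gripper_width: 0.0114
```

```bash
python3 -c "
from st import *
st(); print(telemetry.sense()['tool_rot'])"
```

```text
19.4 bin in panel mm [-63.9  12.7  58.4] yaw 0.04 F [-0.4 -0.6 -0.3] M [-0.15 -0.07 -0.05]
[ 3.1412538   0.02619438 -3.05094595]
```

```bash
python3 - <<'E'
from st import *
a=save('side','s4')
cv2.imwrite('pics/z5.png',cv2.convertScaleAbs(cv2.resize(a[150:250,245:325],None,fx=6,fy=6,interpolation=cv2.INTER_CUBIC)[:,:,::-1],alpha=1.8))
E
```

```text
(no output)
```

View pics/z5.png

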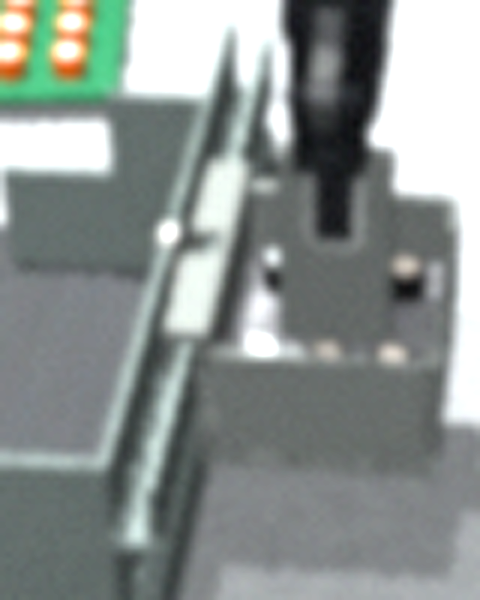

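The flange lies on the louver and the notch at (278,189) is in line with the clip at (272.6,188.3). I'll open the fingers.

>>> {"name": "move_arm", "arguments": {
  "commands": [0,0,0,0,0,0,0.8,0,0,0,0,0,0,0.75,0,0,0,0,0,0,0.7,0,0,0,0,0,0,0.65,0,0,0,0,0,0,0.6,0,0,0,0,0,0,0.5,0,0,0,0,0,0,0.4,0,0,0,0,0,0,0.2,0,0,0,0,0,0,0,0,0,0,0,0,0,0]
}}

```text
clock: 20.4
eef_pos: [0.6013, 0.0139, 0.1274]
tool_rot: [3.141, 0.026, -3.051]
force: [0.4, 0.3, 0.3]
gripper_width: 0.0426
```

```bash
python3 -c "
from st import *
st(); s=telemetry.sense(); print(s['tool_rot'],s['gripper_width'])"
```

```text
20.4 bin in panel mm [-63.8  12.7  58.4] yaw 0.04 F [0.4 0.3 0.3] M [0.01 0.04 0.02]
[ 3.14130801  0.02630726 -3.05089783] 0.04263503659951784
```

Released with no forces. I'll go straight up and then draw back to clear the view.

>>> {"name": "move_arm", "arguments": {
  "commands": [0,0,3,0,0,0,0,0,0,10,0,0,0,0,0,0,22,0,0,0,0,0,0,38,0,0,0,0,0,0,55,0,0,0,0,0,0,75,0,0,0,0,0,0,95,0,0,0,0,0,0,115,0,0,0,0,0,0,128,0,0,0,0,0,0,130,0,0,0,0]
}}

```text
clock: 21.4
eef_pos: [0.6019, 0.0139, 0.2596]
tool_rot: [-3.141, 0.03, -3.051]
force: [-0.2, -0.5, 0.0]
gripper_width: 0.0424
```

>>> {"name": "move_arm", "arguments": {
  "commands": [-5,-10,0,0,0,0,0,-20,-35,0,0,0,0,0,-40,-65,0,0,0,0,0,-60,-100,0,0,0,0,0,-80,-135,0,0,0,0,0,-100,-170,0,0,0,0,0,-120,-205,0,0,0,0,0,-135,-230,0,0,0,0,0,-145,-245,0,0,0,0,0,-150,-250,0,0,0,0,0]
}}

```text
clock: 22.4
eef_pos: [0.4503, -0.2374, 0.2588]
tool_rot: [3.141, 0.028, -3.053]
force: [0.4, 0.5, 0.4]
gripper_width: 0.0426
```

```bash
python3 - <<'E'
from st import *
a=save('side','s5'); b=save('top','t5'); st()
o=np.zeros((600,800,3),np.uint8)
o[:,:400]=cv2.resize(a[130:250,245:325],None,fx=5,fy=5,interpolation=cv2.INTER_CUBIC)
o[:500,400:]=cv2.resize(b[130:230,290:370],None,fx=5,fy=5,interpolation=cv2.INTER_CUBIC)
cv2.imwrite('pics/z6.png',cv2.convertScaleAbs(o[:,:,::-1],alpha=1.7))
p=cv2.imread('pics/top0.png')[:,:,::-1].astype(int)
for n,(u,v) in dict(plain=(248,249),board=(331,247),jar=(187,181)).items():
    print(n,np.abs(b[v-20:v+20,u-25:u+25].astype(int)-p[v-20:v+20,u-25:u+25]).mean())
E
```

```text
22.5 bin in panel mm [-235.9 -223.1  190. ] yaw -0.04 F [ 0.2  0.4 -0.5] M [-0.01  0.   -0.01]
plain 10.7235
board 9.214
jar 12.057666666666666
```

View pics/z6.png

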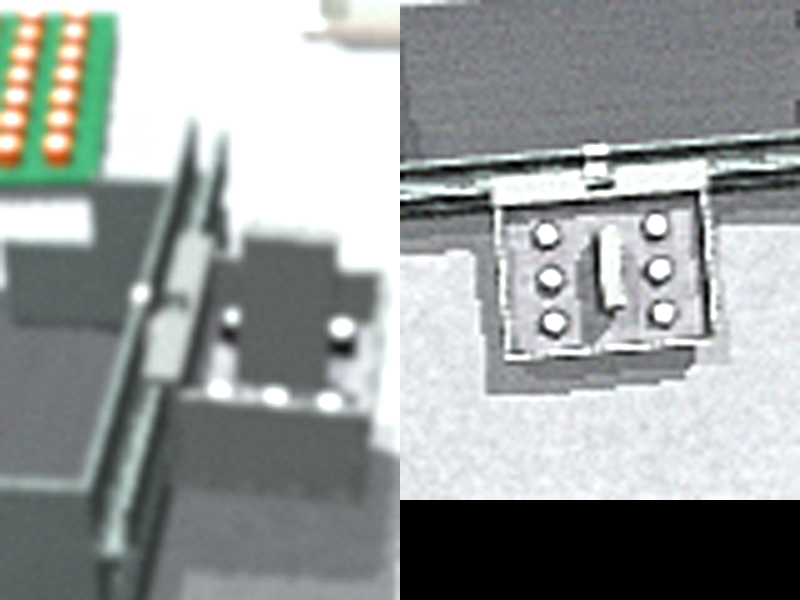

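The top view shows the notch at (599,182) over the clip strap at (596,155), with the flange flat on the louver. The side view agrees. The bin hangs free, so I'm handing in.

```bash
python3 -c "
from h import *
print(arm.finish_job())"
```

```text
the job is handed in; nothing more can be done
None
```

The lipped bin now hangs on the top louver with its notch over the clip. I picked it up by the handle, lowered the lip into the channel and slid it about 20 mm along the louver. I let go only once the louver was carrying its weight, and handed in at about 22.5 s of the 72 s allowed.

**Seating:** The lip touched the clip at a bin height of about 69 mm. The flange then met the louver 10 mm lower, as the description says it should. Both camera views after release show the notch over the clip and the flange on the louver.

**Forces:** Readings at the end of each move stayed low while seating, with a peak of about 12 N vertically and 10 N sideways. That peak came when I tilted the bin nose-down and it met the lower louver slightly sooner than I expected; I backed off before opening the fingers. Between readings I did not see the force.

**Release:** Tool force was near zero before, during and after letting go, and the arm is clear of everything.

**Other objects:** The arm's path kept clear of the plain bin, the test board and the jar. A rough before/after picture comparison gave small differences of about 9–12 grey levels at all three. I put that down to image noise and shadow but did not check it further.

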